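# Tighten the bit and take the mini drill off its ball mount

### The arm

A 7-joint arm with a two-finger parallel gripper is mounted at the origin on the work surface. World frame = base frame: x ahead of the robot, y to its left, z up, the work surface at z = 0. Lengths are in m, angles in rad, forces in N, time in s.
With the tool pointing down it reaches from about 0.425 to 0.925 m from the base axis. Payload 6.8 kg.
Tool frame: the origin (TCP) lies at the very end of the fingers, on their centre line; the grasp point (between the pads) lies 19 mm behind it; z points along the fingers, y is the line along which they close (so a half turn about z gives the same grasp; the last joint's range is limited). The gripper opens to 85 mm and grips with 20 to 120 N. Pads are 22 mm wide; open, the fingers measure 114 mm over their backs; the gripper's body (76 mm by 85 mm) begins 54 mm behind the grasp point. The pads swing forward as they close: fully open they stand 13 mm farther back than shut.
Start: joints at [1.033, 0.477, 0.022, 1.555, -0.011, 1.109, -0.083], TCP at [0.281, -0.614, 0.231] pointing down, gripper open.
Joint ranges: [-2.96, 2.96], [-0.34, 2.1], [-1.41, 1.46], [0.24, 2.44], [-1.37, 4.51], [0.17, 1.92], [-2.96, 2.96]. Speed limits (rad/s): [2.39, 2.39, 3.14, 3.14, 3.14, 3.14, 3.14].

### API

Orientations are given as a rotation vector (axis times angle).
In Python, from bench import ctrl gives the robot as it stands. Calls block until the motion is done:
- ctrl.goto(position, orientation): joint-space move of the TCP to a pose.
- ctrl.move_l(position, vel=0.15, rot=None, force_limit=None): straight line of the TCP; rot=None keeps the orientation; vel is the mean speed in m/s. With force_limit (N) it stops when the force on the tool has changed by that much, and returns True; else False.
- ctrl.set_joints(angles): joint-space move.
- ctrl.set_gripper(opening, effort=None): opening from 0.0 (shut) to 1.0 (fully open); effort is the grip in N (None keeps the last); returns when the fingers have stopped.
- ctrl.pause(seconds).
- ctrl.ik(position, orientation): joint angles nearest the present ones, or None.
- ctrl.read_state(): the state.
- ctrl.snapshot(name): name is "scene" or "side" or "wrist"; returns (picture, depth): 480x640x3 uint8, blue, green, red; 480x640 float32, m along the optical axis (not along the pixel's ray), 0 where there is no reading.
- ctrl.camera_model(name): a dict with "mtx" (3x3 intrinsics, pixels), "rvec" (rotation vector, rad) and "tvec" (3), from world to camera coordinates, as OpenCV has them; the wrist camera has in their place "mount" (4x4, takes a point from camera to tool coordinates, whose origin is the TCP and whose axes are the flange's). Camera axes: x right, y down, z forward; pixel columns grow to the right and rows downward; lengths in m; the calibration is good to about 2 mm. A picture is of the moment at which its call begins: read the wrist's pose just before it. camera_model takes no time and is no camera call.
A pose or a line that the arm cannot do raises ctrl.MotionError and nothing moves.
- ctrl.finish_job(): hands the job in; it is judged then, once.
Trained networks look in the newest picture that a camera, given by its name, has taken for a name from the list of things; names that differ only in an ending like _2 or _b are one class to them, and where a whole thing is asked for, a point or a joint stands for the part that bears it (a point fixed in the world has none). Each returns a list of dicts, best first, with "confidence" (0 to 1); they miss things now and then, are a little off and sometimes report something else, mostly with a low value. They report only what shows in the picture. A call takes as long as a camera call. They do not tell look-alikes from the thing itself.
- ctrl.spot_in(camera, name): "box" ([left, top, right, bottom] in pixels, round what is visible of it).
- ctrl.silhouettes(camera, name): "pixels" (480x640 bool, what is visible of it) and "box" ([left, top, right, bottom] in pixels, round what is visible of it).
The state is a dict: "time": time; "joint_positions": joint angles; "dq": joint speeds; "tau": joint torques, N m; "position": TCP position; "ee_rot": TCP orientation; "wrist_force": force on the tool from outside, world axes, zero at the start; "ft_torque": the same for the moment, N m; "width": opening from 0.0 (shut) to 1.0 (fully open); "finger_force": force on a finger pad.
Only numpy, scipy, OpenCV 4.12 (cv2) and the standard library are available. Lean on these libraries where they do the work, as an engineer would, in place of code of your own. Each camera call takes 0.05 s, during which the arm holds its last target. There are 200 camera calls.

### The job

Get the mini drill ready for use: turn its chuck sleeve clockwise (seen from above) until the three jaws grip the step bit tight, then squeeze the spring latch plate fully in towards the lug on the other side of the tongue and, with the latch held in, lift the drill straight up off its ball mount. Finish while still holding it up by that same squeezed grip, upright, the bit tight in the chuck, about 10 cm above where it sat: do not put it down or let go. Leave the other things on the bench where they are.

Things in the scene. Friction and masses are not known exactly. Their poses are not given: they have to be found in the camera images.
- holder: Ball-mount bench holder, bolted down: dark cast base plate 200 x 78 x 12 mm; origin at the middle of its underside, z up, x along its length. At x -62.5 mm a shallow cup (bore 39 mm, rim 25 mm above the bench) in which the drill's tail stands; at x +62.5 mm a steel ball stud.
- ball (a point): Centre of the holder's 25 mm ball, 100 mm above the bench, hidden in the coupler until the drill is lifted.
- chuck (a point): Point on the chuck's axis at the height to grip its sleeve, 140 mm above the bench at the start. Axes as drill. The black ribbed sleeve, 30 mm in diameter, reaches from 16 mm below this point to 4 mm above, then tapers for 8 mm. The bit's tip is 40 mm above this point; the top of the clamp collar (46 mm in diameter) is 26 mm below it.
- sleeve (a joint): Turn of the chuck sleeve on the drill, rad; 0 most open, grows clockwise seen from above. Closes three jaws together, 2 mm in radius per rad; they meet the 6 mm shank at about 1.0, then it stiffens; the bit is tight from about 1.3 on, stop at 1.9. Starts at 0 to 0.4, so a turn of 1.4 tightens it from any start. Friction of 0.12 N m keeps it where it is left; the holder keeps the drill from turning.
- bit_mid (a point): Middle of the step bit, 25 mm above its foot, 15 mm above chuck when in place. 50 mm long, 30 g: shank 6 mm in diameter, 30 mm long below, stepped brass-coloured cone up to 12 mm wide above. Stands loosely in the open chuck.
- drill: Mini drill, tongue and coupler, one loose unit of about 0.5 kg, nose up, tail in the cup, coupler over the ball. Origin at the middle of the tail's underside (12 mm above the bench at first); z up the drill's axis, x along the tongue to the coupler. Motor 36 mm in diameter; tongue 20 x 20 mm, mid-height 90 mm above the origin. Coupler comes off the ball after 30 mm of lift.
- coupler (a point): Centre of the coupler's socket, in the drill unit at x +125 mm, 88 mm above its origin; at the ball's centre while coupled. The dark housing is 43 mm square, its top 22 mm above this point.
- tongue_grip (a point): Grip place on the tongue's centre line at mid-height, 75 mm from the drill's axis towards the coupler, 102 mm above the bench at first. Axes as drill. Two upright finger faces, 30 x 30 mm, centred on this height: fixed lug, outer face at y -18 mm; latch plate, outer face at y +28 mm at rest, +18 mm fully in. Space of 70 mm below for fingertips.
- latch (a joint): Travel of the steel latch plate towards the lug (to -y of the drill), m: 0 at rest, 0.010 fully in. Spring: 5 N at rest, 9 N fully in; it springs back when let go. At rest its slide catches under the ball; the coupler comes off only with the latch in by more than 8 mm. Grip across plate and lug: 46 mm at rest, 36 mm squeezed.
- bit_rack: Bystander: black block 55 x 85 x 22 mm with 15 standing drill bits (to 55 mm high) near the holder. Origin at the middle of its underside.
- circuit_board: Bystander: green circuit board 85 x 62 mm, 16 mm high with its parts, near the holder. Origin at the middle of its underside.
- solder_spool: Bystander: solder spool, 54 mm in diameter, 45 mm high. Origin at the middle of its underside.
- flux_jar: Bystander: small amber jar, 44 mm in diameter, 42 mm high. Origin at the middle of its underside.
- multimeter: Bystander: black multimeter lying flat, 75 x 150 x 30 mm. Origin at the middle of its underside.
- screwdriver: Bystander: grey-handled screwdriver 190 mm long, lying. Origin under its middle.
Not all that is in view belongs to the job. Leave any blue look-alike of the holder alone.

How it is judged:
On the way, in this order (a step that is already met when the one before it is completed fails the run):
1. the chuck's jaws grip the bit tight, the drill still in its holder and let go by the fingers (value of joint sleeve above 1.05 rad and contact force between bit and drill above 8 N and horizontal distance between bit_mid and chuck below 0.006 m and distance between bit_mid and chuck below 0.022 m and distance of drill from where it was at the start of the episode below 0.006 m and contact force between the fingers and drill below 0.1 N), for 0.2 s.
2. the latch is pulled in, the drill still on its ball (value of joint latch above 0.008 m and distance of drill from where it was at the start of the episode below 0.015 m and value of joint sleeve above 1.05 rad and contact force between bit and drill above 8 N), for 0.1 s.
At the end, for the whole second after the job is handed in: The fingers (over 5 N) alone hold the drill by the squeezed latch (in over 5 mm), off its holder, tail at least 60 mm and coupler 50 mm above where they sat, within 0.3 rad of upright, still; sleeve past 1.05 rad, jaws on the bit with over 8 N, bit straight and in its place in the chuck (height (world z) of drill above 0.072 m and height (world z) of coupler above 0.15 m and value of joint latch above 0.005 m and angle between drill's own z axis and vertical below 0.3 rad and contact force between the fingers and drill above 5 N and contact force between drill and holder below 0.1 N and linear speed of drill below 0.03 m/s and value of joint sleeve above 1.05 rad and contact force between bit and drill above 8 N and distance between bit_mid and chuck below 0.022 m and angle between the z axis of bit_mid and the z axis of drill, either way round below 0.12 rad); the arm keeps its last pose, push and grip.
It fails at once if another thing on the bench is shoved more than 30 mm (distance of any of bit_rack, circuit_board, solder_spool, flux_jar, multimeter, screwdriver from where it was at the start of the episode above 0.03 m).
It also fails if it takes over 51 s, if anything falls off the work surface, if the arm or the gripper's body presses on something with over 40 N, if the wrist force passes 120 N, or if a joint passes its speed limit or range.

## Working session

There is one attempt and no reset: what is moved stays moved. The work goes in short steps, each a Python script; the robot and the scene stay as the last script left them, time stands still between calls to the robot, and variables do not carry over. Pictures are saved under pics/ and viewed, at most 10 in all, crops included, and the job is handed in when it is done.

```bash
mkdir -p pics; ls; python3 - <<'E'
from bench import ctrl
import cv2,numpy as np
ims=[]
for c in ("scene","side"):
    im,d=ctrl.snapshot(c); np.savez(f"pics/{c}.npz",im=im,d=d)
    ims.append(im)
    for n in ("holder","drill","chuck","coupler","bit_mid","latch","tongue_grip","bit_rack"):
        print(c,n,[(np.round(r["box"]).astype(int).tolist(),round(r["confidence"],2)) for r in ctrl.spot_in(c,n)])
    cv2.imwrite(f"pics/{c}.png",im)
cv2.imwrite("pics/both.png",cv2.resize(np.vstack(ims),(400*1,600)))
print(ctrl.read_state()["time"])
E
```

```text
pics
scene holder [([295, 148, 362, 189], 0.86), ([335, 277, 422, 310], 0.83), ([229, 305, 331, 360], 0.67)]
scene drill [([339, 241, 423, 293], 0.72)]
scene chuck [([340, 236, 423, 292], 0.56)]
scene coupler [([343, 239, 422, 290], 0.64)]
scene bit_mid [([341, 238, 424, 294], 0.71), ([383, 251, 423, 276], 0.64), ([333, 274, 423, 310], 0.25)]
scene latch [([384, 250, 395, 256], 0.64)]
scene tongue_grip [([339, 237, 422, 295], 0.88)]
scene bit_rack [([367, 230, 392, 258], 0.73), ([147, 344, 198, 414], 0.59)]
side holder [([224, 398, 343, 480], 0.85), ([241, 218, 328, 270], 0.82), ([345, 183, 427, 252], 0.71), ([249, 196, 323, 257], 0.41)]
side drill [([249, 198, 323, 251], 0.64), ([242, 222, 327, 269], 0.24)]
side chuck [([248, 196, 324, 258], 0.8)]
side coupler [([248, 200, 321, 252], 0.83), ([242, 220, 331, 270], 0.49)]
side bit_mid []
side latch [([265, 216, 285, 229], 0.59)]
side tongue_grip [([246, 198, 321, 252], 0.6)]
side bit_rack [([249, 266, 282, 308], 0.78), ([249, 197, 324, 254], 0.22)]
0.9
```

View pics/scene.png

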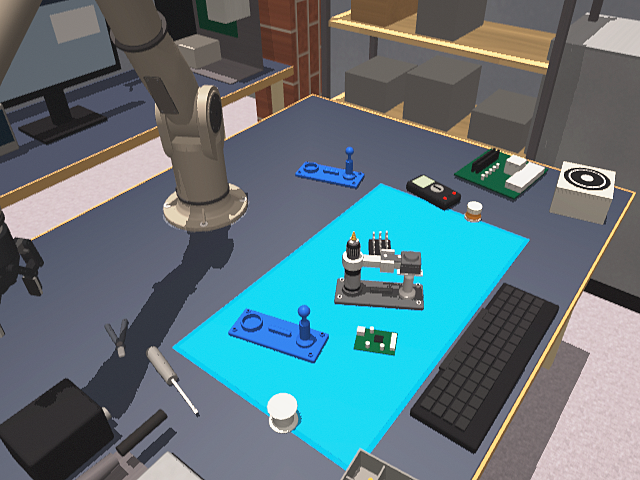

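View pics/side.png

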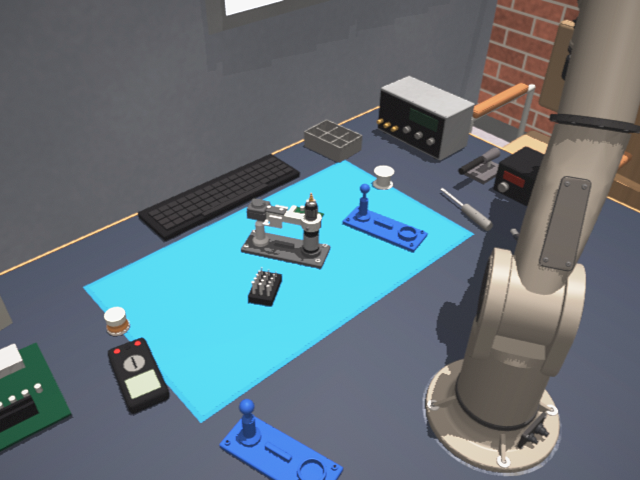

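Candidates: dark holder with drill, scene (380,275) / side (287,230). Blue look-alikes are at scene (278,333) and (330,172). I choose the dark one, since it carries the drill. The bit rack sits behind it at scene (380,243), and the board at (377,341).

```bash
cat > h.py <<'E'
import numpy as np,cv2
from bench import ctrl
def cloud(d,K,T,box):  # T: camera->world 4x4
    l,t,r,b=box; v,u=np.mgrid[t:b,l:r]; z=d[t:b,l:r]
    P=np.stack([(u-K[0,2])*z/K[0,0],(v-K[1,2])*z/K[1,1],z,np.ones_like(z)],-1)
    return (P@T.T)[...,:3][z>0], np.stack([u,v],-1)[z>0]
def fixedT(c):
    m=ctrl.camera_model(c); T=np.eye(4); T[:3,:3]=cv2.Rodrigues(np.array(m["rvec"],float))[0]; T[:3,3]=np.ravel(m["tvec"])
    return np.array(m["mtx"]),np.linalg.inv(T)
def wristT(s):
    m=ctrl.camera_model("wrist"); T=np.eye(4); T[:3,:3]=cv2.Rodrigues(np.array(s["ee_rot"],float))[0]; T[:3,3]=s["position"]
    return np.array(m["mtx"]),T@np.array(m["mount"])
E
python3 - <<'E'
from h import *
for c,box,rack in (("scene",(325,225,435,318),None),("side",(235,190,340,275),None)):
    f=np.load(f"pics/{c}.npz"); K,T=fixedT(c); P,uv=cloud(f["d"],K,T,box)
    for a,b in((.0,.02),(.095,.112),(.117,.128),(.128,.145),(.146,.19)):
        Q=P[(P[:,2]>a)&(P[:,2]<b)]
        if len(Q): print(c,a,b,len(Q),"med",Q.mean(0).round(4),"min",Q.min(0).round(3),"max",Q.max(0).round(3))
    Q=P[(P[:,2]>.09)&(P[:,2]<.125)][:,:2].astype(np.float32); print(cv2.minAreaRect(Q))
    Q=P[(P[:,2]>.009)&(P[:,2]<.016)][:,:2].astype(np.float32); print("base",cv2.minAreaRect(Q))
print(ctrl.camera_model("wrist"))
a=cv2.imread("pics/scene.png")[215:325,315:445]; b=cv2.imread("pics/side.png")[185:315,230:340]
cv2.imwrite("pics/crop.png",np.hstack([cv2.resize(a,(400,338)),cv2.resize(b,(286,338))]))
E
```

```text
scene 0.0 0.02 4418 med [0.5608 0.039  0.0055] min [ 0.338 -0.141  0.   ] max [0.723 0.304 0.02 ]
scene 0.095 0.112 620 med [ 0.5929 -0.0258  0.1051] min [ 0.514 -0.071  0.095] max [0.674 0.023 0.112]
scene 0.117 0.128 366 med [0.6264 0.0016 0.1214] min [ 0.529 -0.061  0.117] max [0.672 0.046 0.128]
scene 0.128 0.145 125 med [ 0.5615 -0.0416  0.1357] min [ 0.523 -0.062  0.128] max [0.656 0.028 0.145]
scene 0.146 0.19 125 med [ 0.5399 -0.0492  0.1565] min [ 0.523 -0.061  0.146] max [ 0.552 -0.036  0.179]
((0.591478168964386, -0.011065855622291565), (0.1746133714914322, 0.054312169551849365), 31.45751953125)
base ((0.5555453300476074, 0.04426354169845581), (0.19941648840904236, 0.22090601921081543), 31.377056121826172)
side 0.0 0.02 5503 med [ 0.6246 -0.0519  0.0055] min [ 0.446 -0.281  0.   ] max [0.809 0.125 0.02 ]
side 0.095 0.112 502 med [ 0.5773 -0.0022  0.1043] min [ 0.511 -0.058  0.095] max [0.651 0.05  0.112]
side 0.117 0.128 359 med [0.6075 0.0051 0.1213] min [ 0.517 -0.054  0.117] max [0.671 0.047 0.128]
side 0.128 0.145 146 med [ 0.5721 -0.0157  0.1338] min [ 0.518 -0.06   0
[... 169 characters left out ...]
05020142), (0.17153988778591156, 0.05309517681598663), 29.42422103881836)
base ((0.6584639549255371, -0.03498364984989166), (0.19770459830760956, 0.33581972122192383), 72.65179443359375)
{'mtx': array([[364.60812532,   0.        , 320.61527784],
       [  0.        , 364.60812532, 245.43664493],
       [  0.        ,   0.        ,   1.        ]]), 'mount': array([[-2.48131736e-05, -9.48374757e-01, -3.17151886e-01,
         8.16650605e-02],
       [ 9.99999873e-01, -1.83264757e-04,  4.69776487e-04,
         3.05404677e-04],
       [-5.03646926e-04, -3.17151834e-01,  9.48374641e-01,
        -1.42709868e-01],
       [ 0.00000000e+00,  0.00000000e+00,  0.00000000e+00,
         1.00000000e+00]])}
```

View pics/crop.png

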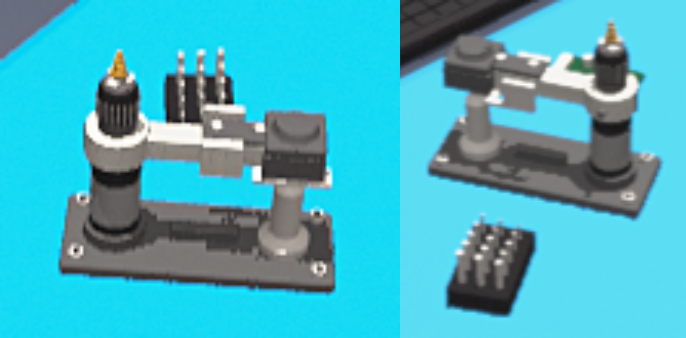

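The crop shows the dark holder. Chuck and bit are at about (118,95) of the left crop, the tongue runs right to the coupler (295,135), the lug is at the front (220,160) and the latch plate at the back (222,120). I'll move over it for a close look with the wrist camera.

```bash
cat >> h.py <<'E'
from scipy.spatial.transform import Rotation as R
from scipy.optimize import least_squares
def rv(psi): return (R.from_euler("z",psi)*R.from_euler("x",np.pi)).as_rotvec()
def look(name):
    s=ctrl.read_state(); im,d=ctrl.snapshot("wrist"); cv2.imwrite(f"pics/{name}.png",im); np.savez(f"pics/{name}.npz",im=im,d=d)
    K,T=wristT(s); P,uv=cloud(d,K,T,(0,0,640,480)); return P,uv,im
def circ(P,r,g):
    f=lambda c:np.hypot(P[:,0]-c[0],P[:,1]-c[1])-r
    s=least_squares(f,g,loss="soft_l1",f_scale=.001); return s.x,np.sqrt(np.mean(f(s.x)**2))
E
python3 - <<'E'
from h import *
s=ctrl.read_state(); print(R.from_rotvec(s["ee_rot"]).as_matrix().round(2).tolist())
c=np.array([.536,-.045]); th=.53
for psi in (th+1.45,th,th+1.45-np.pi,th-np.pi):
    q=ctrl.ik([*c,.25],rv(psi)); print(round(psi,2),None if q is None else np.round(q,2))
E
```

```text
[[0.91, 0.42, 0.0], [0.42, -0.91, -0.0], [-0.0, 0.0, -1.0]]
1.98 [ 0.45  0.29 -0.58  1.83  0.18  1.08  0.21]
0.53 [ 0.29  0.26 -0.39  1.84  0.11  1.06 -1.18]
-1.16 [ 0.06  0.24 -0.11  1.86  0.03  1.05 -2.79]
-2.61 [ 0.87  0.47 -1.18  1.81  0.47  1.18  1.65]
```

```bash
python3 - <<'E'
from h import *
c=np.array([.536,-.045]); th=.53
ims=[]
for n,psi in (("w1",th),("w2",th+1.45)):
    ctrl.goto([*c,.265],rv(psi)); P,uv,im=look(n); ims.append(im)
    near=np.hypot(P[:,0]-c[0],P[:,1]-c[1])<.03
    Q=P[near&(P[:,2]>.127)&(P[:,2]<.1425)]; print(n,"sleeve",len(Q),circ(Q[:,:2],.0148,c))
    Q=P[near&(P[:,2]>.094)&(P[:,2]<.110)]; print("collar",len(Q),circ(Q[:,:2],.023,c))
    Q=P[near&(P[:,2]>.165)]; print("bit",len(Q),Q.mean(0) if len(Q) else 0)
    Q=P[near&(P[:,2]>.110)&(P[:,2]<.118)]; print("collar top z",np.median(Q[:,2]))
    # coupler top
    g=c+.125*np.array([np.cos(th),np.sin(th)])
    Q=P[(np.hypot(*(P[:,:2]-g).T)<.05)&(abs(P[:,2]-.122)<.006)]; print("coupler",len(Q),cv2.minAreaRect(Q[:,:2].astype(np.float32)) if len(Q)>5 else 0)
cv2.imwrite("pics/w.png",cv2.resize(np.hstack(ims),(800,300)))
print(ctrl.read_state()["time"])
E
```

```text
w1 sleeve 189 (array([ 0.53690468, -0.04426654]), np.float64(0.0004020633719981226))
collar 132 (array([ 0.53563262, -0.04338267]), np.float64(0.001876196588238902))
bit 10197 [ 0.54609863 -0.0387934   0.34408683]
collar top z 0.11392905743262055
coupler 4557 ((0.6315102577209473, 0.013706699013710022), (0.07356582581996918, 0.04601968824863434), 24.410890579223633)
w2 sleeve 182 (array([ 0.53637694, -0.04425975]), np.float64(0.000420384255153858))
collar 247 (array([ 0.53679548, -0.0438175 ]), np.float64(0.0024805031334198258))
bit 10174 [ 0.5313326  -0.03410946  0.34424045]
collar top z 0.11395708936846705
coupler 3327 ((0.6308422088623047, 0.013986904174089432), (0.0727582573890686, 0.046303194016218185), 24.329357147216797)
4.4917
```

View pics/w.png

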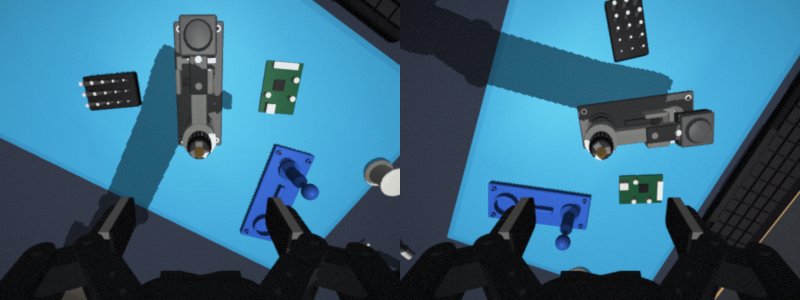

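```bash
python3 - <<'E'
from h import *
import types
c=np.array([.5366,-.0443])
def W(n,psi):
    f=np.load(f"pics/{n}.npz"); s=dict(position=[.536,-.045,.265],ee_rot=rv(psi)); K,T=wristT(s); return cloud(f["d"],K,T,(0,0,640,480))[0]
for n,psi in (("w1",.53),("w2",1.98)):
    P=W(n,psi); th=.53
    for it in range(4):
        e=np.array([np.cos(th),np.sin(th)]); f=np.array([-e[1],e[0]])
        D=np.c_[(P[:,:2]-c)@e,(P[:,:2]-c)@f,P[:,2]]
        Q=D[(D[:,0]>.098)&(D[:,0]<.16)&(abs(D[:,1])<.035)&(abs(D[:,2]-.122)<.004)]
        ctr=np.median(Q[:,:2],0); lo,hi=np.percentile(Q[:,:2],[1,99],axis=0); m=(lo+hi)/2
        th+=np.arctan2(m[1],m[0])
    print(n,"th",th,"coupler",m,lo,hi)
    Q=D[(D[:,2]>.008)&(D[:,2]<.016)&(D[:,0]>-.06)&(D[:,0]<.19)&(abs(D[:,1])<.06)]
    print("base",cv2.minAreaRect(Q[:,:2].astype(np.float32)), np.percentile(Q,[1,99],axis=0).round(4).tolist())
    Q=D[(D[:,0]>.062)&(D[:,0]<.088)&(abs(D[:,1])<.045)&(D[:,2]>.113)&(D[:,2]<.121)]
    h=np.histogram(Q[:,1],np.arange(-.036,.037,.004)); print("plates",h[0])
E
```

```text
w1 th 0.5510003232755388 coupler [ 1.22467051e-01 -1.36607658e-08] [ 0.09881016 -0.02105465] [0.14612394 0.02105462]
base ((0.06258648633956909, 0.000745777040719986), (0.07807572931051254, 0.19973820447921753), 89.36134338378906) [[-0.0328, -0.0382, 0.0093], [0.1594, 0.0393, 0.0142]]
plates [  0   0   0   0  43 206 180 184 172 156 191 162   0   0  82 189  18   0]
w2 th 0.5436601973605614 coupler [ 1.22001259e-01 -8.13819783e-08] [ 0.09880878 -0.0208963 ] [0.14519374 0.02089614]
base ((0.06235799193382263, 0.0005467087030410767), (0.07674577087163925, 0.19981415569782257), 89.89661407470703) [[-0.0363, -0.016, 0.0092], [0.1598, 0.0385, 0.0144]]
plates [  0   0   0   0  60 152 125 145 122 143 156 141   0   0  80 181   0   0]
```

```bash
python3 - <<'E'
from h import *
c=[.5366,-.0443]; p0=.542+1.47
ctrl.goto([*c,.2],rv(p0)); 
t=ctrl.read_state()["time"]; ctrl.move_l([*c,.2],rot=rv(p0-.2)); s=ctrl.read_state(); print("rot",s["time"]-t,s["position"])
ctrl.move_l([*c,.2],rot=rv(p0)); 
hit=ctrl.move_l([*c,.1215],vel=.08,force_limit=8); s=ctrl.read_state(); print(hit,s["position"],s["wrist_force"])
if not hit:
    ctrl.set_gripper(0.0,60); s=ctrl.read_state(); print(s["time"],s["width"]*85,s["finger_force"],s["position"],s["wrist_force"],s["ft_torque"])
E
```

```text
rot 0.35000000000000053 [ 0.53784812 -0.04415388  0.2020056 ]
False [ 0.53705705 -0.04424598  0.12201232] [-0.26578368 -0.83235879  0.90309894]
7.25 28.267286324606715 58.99466693401337 [ 0.53664042 -0.04441898  0.12189952] [-2.81514685 -0.87235208  4.87299685] [-0.07839575  0.44498429 -0.00815865]
```

```bash
python3 - <<'E'
from h import *
c=[.5366,-.0443]; p0=.542+1.47
for i in range(1,8):
    ctrl.move_l([*c,.1215],rot=rv(p0-.21*i)); s=ctrl.read_state()
    print(i,np.round(s["wrist_force"],1),np.round(s["ft_torque"],2),round(s["width"]*85,1))
ctrl.pause(.2); s=ctrl.read_state(); M=R.from_rotvec(s["ee_rot"]).as_matrix(); print("psi",np.arctan2(M[1,0],M[0,0]),np.round(s["ft_torque"],2),s["position"],s["time"])
E
```

```text
1 [-1.8 -0.9  6.2] [-0.19  0.56 -0.13] 28.1
2 [-3.3 -1.1  5.5] [-0.12  0.63 -0.09] 28.8
3 [-2.3 -1.1  6.5] [-0.12  0.58 -0.12] 28.4
4 [-2.6 -0.1  7.2] [-0.1   0.61 -0.12] 28.2
5 [-2.5 -1.1  6.7] [-0.08  0.7  -0.1 ] 28.4
6 [-2.4 -0.9  6.9] [-0.02  0.75 -0.05] 28.3
7 [-3.5 -0.7  6.2] [-0.03  0.65 -0.03] 28.2
psi 0.5433430426058694 [ 0.09  0.64 -0.  ] [ 0.53632559 -0.04433918  0.12185328] 9.9583
```

```bash
python3 - <<'E'
from h import *
c=[.5366,-.0443]
def pr(t):
    s=ctrl.read_state(); print(t,np.round(s["wrist_force"],1),np.round(s["ft_torque"],2),np.round(s["tau"],2)[-1],s["position"].round(4) if hasattr(s["position"],"round") else s["position"],s["time"])
pr("held"); ctrl.set_gripper(1.0); pr("open")
ctrl.move_l([*c,.215],vel=.15); pr("up")
P,uv,im=look("w3")
near=np.hypot(P[:,0]-c[0],P[:,1]-c[1])<.03
Q=P[near&(P[:,2]>.127)&(P[:,2]<.1425)]; print("sleeve",len(Q),circ(Q[:,:2],.0148,c))
K,T=wristT(ctrl.read_state()); Ti=np.linalg.inv(T); p=K@(Ti@[*c,.155,1])[:3]; u,v=(p[:2]/p[2]).astype(int); print(u,v)
cv2.imwrite("pics/w3c.png",cv2.resize(im[max(0,v-100):v+100,u-120:u+120],(720,600),interpolation=cv2.INTER_CUBIC))
E
```

```text
held [-2.9 -0.3  7. ] [ 0.09  0.64 -0.  ] 0.03 [ 0.5363 -0.0443  0.1219] 9.9583
open [-0.4 -0.2  0.5] [ 0.01  0.   -0.01] 0.0 [ 0.5366 -0.0443  0.1215] 10.55
up [-0.2 -1.  -1.3] [0.   0.   0.02] 0.0 [ 0.536  -0.0443  0.2143] 11.325
sleeve 321 (array([ 0.53699641, -0.04432577]), np.float64(0.00042711282521231775))
320 266
```

View pics/w3c.png

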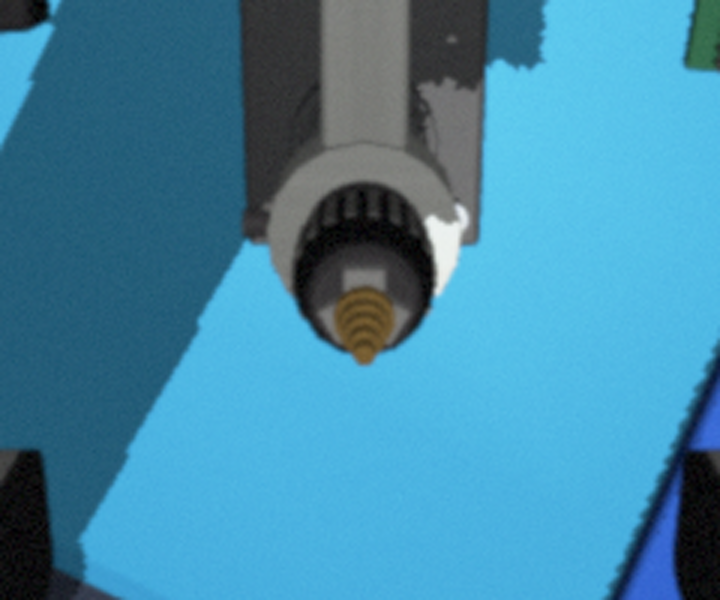

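The bit stands centred with the light-grey jaws close against it (crop 365,285), but the torque trace doesn't confirm that it is tight. A short second twist with torque monitoring will check it.

```bash
python3 - <<'E'
from h import *
c=[.5366,-.0443]; p0=.542+.1
ctrl.move_l([*c,.215],rot=rv(p0))
if not ctrl.move_l([*c,.1215],vel=.1,force_limit=8):
    ctrl.set_gripper(0.0,70)
    for i in range(6):
        if i: ctrl.move_l([*c,.1215],rot=rv(p0-.06*i))
        s=ctrl.read_state(); print(i,np.round(s["wrist_force"],1),np.round(s["ft_torque"],2),np.round(s["tau"][-1],3),round(s["time"],2))
        if i and abs(s["ft_torque"][2])>.5: break
E
```

```text
0 [-2.7  0.4  5.2] [0.08 0.47 0.03] -0.004 13.28
1 [-2.8 -0.3  6.1] [ 0.06  0.42 -0.01] -0.085 13.53
2 [-2.1 -0.1  5.8] [0.06 0.42 0.01] -0.093 13.78
3 [-2.1  1.4  4.7] [0.11 0.42 0.04] -0.1 14.03
4 [-4.9  1.7  7.3] [0.25 0.77 0.91] -0.983 14.28
```

```bash
python3 - <<'E'
from h import *
th=.542; c=np.array([.5366,-.0443]); g=c+.074*np.array([np.cos(th),np.sin(th)])
ctrl.set_gripper(1.0); ctrl.pause(.3)
s=ctrl.read_state(); print("open",s["width"],np.round(s["wrist_force"],1))
ctrl.move_l([*c,.215],vel=.15); ctrl.pause(.3)
ctrl.move_l([*g,.215],rot=rv(th))
hit=ctrl.move_l([*g,.084],vel=.08,force_limit=8); s=ctrl.read_state(); print(hit,s["position"],np.round(s["wrist_force"],1))
if not hit:
    ctrl.set_gripper(0.0,110); ctrl.pause(.4); s=ctrl.read_state(); print(s["time"],s["width"]*85,s["finger_force"],np.round(s["wrist_force"],1),np.round(s["ft_torque"],2))
    im,_=ctrl.snapshot("wrist"); cv2.imwrite("pics/w4.png",im); im,_=ctrl.snapshot("side"); cv2.imwrite("pics/s4.png",im)
E
```

```text
open 0.9986934617277224 [-0.3  0.4  0.6]
False [ 0.60035715 -0.00611201  0.08450328] [0.1 0.3 0.7]
19.6083 32.580409973927054 109.95166182518005 [-1.9 -0.8  8.6] [-0.17  0.5  -0.17]
```

```bash
python3 - <<'E'
from h import *
s=ctrl.read_state(); p=np.array(s["position"])
for dz in (.035,.10):
    hit=ctrl.move_l([p[0],p[1],.0845+dz],vel=.05,force_limit=25); s=ctrl.read_state()
    print(hit,s["position"],s["width"]*85,s["finger_force"],np.round(s["wrist_force"],1),np.round(s["ft_torque"],2),s["time"])
    if hit: break
a,_=ctrl.snapshot("scene"); b,_=ctrl.snapshot("side")
cv2.imwrite("pics/lift.png",np.hstack([cv2.resize(a[170:320,310:460],(400,400)),cv2.resize(b[150:300,210:360],(400,400))]))
E
```

```text
False [ 0.60084448 -0.00657767  0.11925105] 31.89925120787059 109.3998920917511 [-0.  -0.4 -5.5] [ 0.04 -0.05 -0.02] 20.5667
False [ 0.60088085 -0.00661935  0.18405516] 32.42861150102224 109.40326809883118 [-0.4 -0.1 -5.5] [ 0.01 -0.1  -0.02] 22.0167
```

View pics/lift.png

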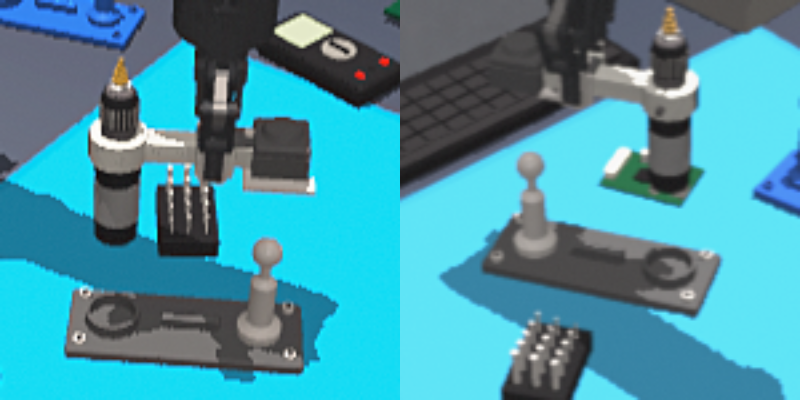

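The drill is off the ball stud (left crop 265,250) and held by the squeezed grip, upright, with the bit in place at (120,70). The rack hasn't moved. Handing in.

```bash
python3 - <<'E'
from bench import ctrl
ctrl.pause(.5); print(ctrl.finish_job())
E
```

```text
the job is handed in; nothing more can be done
None
```

The bit is tight: the sleeve was turned until the torque jumped at its stop. I've handed the job in with the drill held upright by the squeezed latch, about 10 cm above its ball mount; no verdict came back.

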